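Touch-test the drying card piles

ROBOT

A 6-joint arm with a two-finger parallel gripper is mounted at the origin on the work surface; the furniture and walls round the work are solid. World frame = base frame: x ahead of the robot, y to its left, z up, the work surface at z = 0. Lengths are in mm, angles in rad, forces in N, time in s.
With the tool pointing down it reaches from about 350 to 975 mm from the base axis. Payload 7.1 kg.
Tool frame: the origin (TCP) lies on the centre line of the jaws, within the pads' length; the fingertips stand 22 mm ahead of it and the grasp point (between the pads) lies 3 mm ahead of it (tip_reach is the distance from the TCP to the fingertips, in mm); z points along the fingers, y is the line along which they close (so a half turn about z gives the same grasp; the last joint's range is limited). The gripper opens to 88 mm and grips with 3 to 60 N. Pads are 20 mm wide; open, the fingers measure 115 mm over their backs; the gripper's body (75 mm by 178 mm) begins 61 mm behind the grasp point.
Start: joints at [1.189, 0.423, 1.63, -0, 1.089, -0.019], TCP at [221.776, 584.312, 244.675] pointing down, gripper open.
Joint ranges: [-3, 3], [-0.9, 2.11], [0.09, 2.58], [-1.31, 4.45], [0.11, 2.69], [-2.54, 2.54]. Speed limits (rad/s): [2.39, 2.39, 3.01, 3.14, 3.14, 3.14].

INTERFACE

Orientations are given as a 3x3 rotation matrix whose columns are the frame's x, y, z axes.
In Python, from bench import * gives the robot as it stands. The module is installed in compiled form; this text tells all that it offers.
- The arm moves only by the shell command python3 -m inch 'ROWS' [FORCE]. ROWS is JSON, a list of rows, each an object of numbers: "ax", "ay", "az": the turn, a rotation vector about the tool's x, y, z in rad; "x", "y", "z": the shift along the tool's x, y, z in m; "gripper": the opening, from 0 (shut) to 1 (fully open). In form: [{"ax": .., "ay": .., "az": .., "x": .., "y": .., "z": .., "gripper": ..}, ...]. A call has exactly 5 rows; each row is the pose to reach, as a shift and turn from the pose commanded when the call began, along the tool's axes at that moment; what a row does not reach only later rows make up. A row lasts 1/10 s, in which the tool goes at most 50 mm and 8.59 degrees, less where a joint would pass 70% of its speed; a pose out of reach is approached as far as the arm can. A call with a gripper value outside its range is refused whole. The fingers move at their own pace and stop on an object; FORCE is the grip in N (left out, the last holds). Time passes only in rows, so rows that repeat a pose let the fingers close, or fill a call up. It gives the time, the measured TCP pose, the force, the opening and the grip force at its end, in the units of the state.
- get_obs(): the state, without advancing time (a new reading comes with each control period).
- read_camera(name): name is "side" or "top" or "wrist"; returns the picture (400x640x3 uint8, red, green, blue); there is no depth.
- calibration(name): a dict with "K" (3x3 intrinsics, pixels), "rvec" (rotation vector, rad) and "tvec" (3), from world to camera coordinates, as OpenCV has them. Camera axes: x right, y down, z forward; pixel columns grow to the right and rows downward; lengths in mm; the calibration is good to about 2 mm. A picture is of the moment at which its call begins: read the wrist's pose just before it. calibration takes no time and is no camera call; for the wrist camera it gives the pose at the moment of the call.
- sign_off(): hands the job in; it is judged then, once.
The state is a dict: "time": time; "joint_pos": joint angles; "dq": joint speeds; "joint_torque": joint torques, N m; "tool_pos": TCP position; "tool_rot": TCP orientation; "wrist_force": force on the tool from outside, world axes, zero at the start; "torque": the same for the moment, N m; "width": finger opening in mm; "finger_force": force on a finger pad.
Only numpy, scipy, OpenCV 4.12 (cv2) and the standard library are available. Lean on these libraries where they do the work, as an engineer would, in place of code of your own. Each camera call takes 0.05 s, during which the arm holds its last target. There are 200 camera calls.

TASK

Three piles of hexagonal cards have been put out to dry. With the fingertips, touch the top card of the thickest pile lightly, in its middle, for about a second, then do the same to the thinnest pile, and finish with the hand drawn up well clear of the piles. Do not shift or lift any pile, and leave the pile of middling thickness and everything else on the table alone.

Things in the scene. Friction and masses are not known exactly. Their poses are not given: they have to be found in the camera images.
- pile_thick: The thickest of three loose, neatly squared piles of plain white hexagonal cards: 67 mm high, about 139 mm across its corners and 128 mm across its flats, about 0.8 kg, firm (does not give when touched, so come down slowly with a force stop). Origin: centre of its underside, on the table; z is up. The piles may have changed places and may be turned about the vertical.
- pile_thick_top (a point): Middle of the thickest pile's flat top card, 67 mm above the table: the first spot to touch. Best done with the fingers shut: the point midway between the fingertips should come down within about 30 mm of it. A few newtons are enough; over 30 N counts as hard.
- pile_thin: The thinnest pile: 39 mm high, 138 x 129 mm, otherwise like the thickest, and as firm. Origin: centre of its underside; z is up.
- pile_thin_top (a point): Middle of the thinnest pile's flat top card, 39 mm above the table: the second spot to touch, in the same way and within the same 30 mm.
- pile_medium: The pile of middling thickness, not to be touched: 55 mm high, 137 x 124 mm. Origin: centre of its underside; z is up. No pile stands nearer than about 10 mm to another.
- pile_medium_top (a point): Middle of the top card of the pile of middling thickness, 55 mm above the table; not to be touched.
- pot_near: Loose round ink pot with a screw lid, 58 mm wide, 64 mm high, 0.11 kg, on the near side of the piles; not to be touched. Origin: centre of its underside.
- pot_far: Loose round ink pot with a screw lid, 63 mm wide, 58 mm high, 0.11 kg, on the far side of the piles; not to be touched. Origin: centre of its underside.
- squeegee: Loose squeegee with a timber grip, lying flat at the right of the piles, 85 x 150 x 25 mm (long along its y); not to be touched. Origin: centre of its underside.
- marker: Loose marker pen lying on the near side of the piles, 141 mm long (along its x), 20 mm thick; not to be touched. Origin: centre of its underside.
- tape: Loose roll of masking tape lying flat at the near right, 92 mm wide, 24 mm high; not to be touched. Origin: centre of its underside. A tall white jar (150 mm wide, 185 mm high) stands fixed behind the piles on the left, beside a timber drawer chest; other tools lie fixed along the left edge.

How it is judged (in metres and radians):
On the way, in this order (a step that is already met when the one before it is completed fails the run):
1. the fingertips rest on the top card of the thickest pile, in its middle (contact force between pile_thick and the fingers above 0.3 N and horizontal distance between the grasp point and pile_thick_top below 0.035 m and angle between pile_thick's own z axis and vertical below 0.1 rad), for 0.2 s.
2. then the fingertips rest on the top card of the thinnest pile, in its middle (contact force between pile_thin and the fingers above 0.3 N and horizontal distance between the grasp point and pile_thin_top below 0.035 m and angle between pile_thin's own z axis and vertical below 0.1 rad), for 0.2 s.
At the end, for the whole second after the job is handed in: All three piles and the loose things are within 15 mm of where they stood at the start, the piles level and at rest, and the hand's grasp point is more than 80 mm from the middle of every pile's top (distance of each of pile_thick, pile_medium, pile_thin, pot_near, pot_far, squeegee, marker, tape from where it was at the start of the episode below 0.015 m and angle between each of pile_thick, pile_medium, pile_thin's own z axis and vertical below 0.1 rad and linear speed of each of pile_thick, pile_medium, pile_thin below 0.02 m/s and distance between the grasp point and pile_thick_top above 0.08 m and distance between the grasp point and pile_medium_top above 0.08 m and distance between the grasp point and pile_thin_top above 0.08 m); the robot touches nothing.
It fails at once if a pile is touched hard (over 30 N) (contact force between any of pile_thick, pile_thin and the fingers above 30 N or contact force between any of pile_thick, pile_thin and the arm above 30 N).
It fails at once if a pile is lifted by more than 8 mm, shifted by more than 15 mm or tipped (height (world z) of any of pile_thick, pile_medium, pile_thin above 0.008 m or distance of any of pile_thick, pile_medium, pile_thin from where it was at the start of the episode above 0.015 m or angle between any of pile_thick, pile_medium, pile_thin's own z axis and vertical above 0.15 rad).
It fails at once if the pile of middling thickness is touched (contact force between pile_medium and the fingers above 0.5 N or contact force between pile_medium and the arm above 0.5 N).
It fails at once if one of the loose pots, the squeegee, the marker or the tape is touched or shifted (contact force between any of pot_near, pot_far, squeegee, marker, tape and the fingers above 0.5 N or contact force between any of pot_near, pot_far, squeegee, marker, tape and the arm above 0.5 N or distance of any of pot_near, pot_far, squeegee, marker, tape from where it was at the start of the episode above 0.015 m).
It also fails if it takes over 48 s, if anything falls off the work surface, if the arm or the gripper's body presses on something with over 40 N, if the wrist force passes 120 N, or if a joint passes its speed limit or range.

## Working session

There is one attempt and no reset: what is moved stays moved. The work goes in short steps, Python scripts to look and compute and a shell command to move; the robot and the scene stay as the last step left them, time stands still between calls to the robot, and variables do not carry over. Pictures are saved under pics/ and viewed, at most 10 in all, crops included, and the job is handed in when it is done.

```bash
mkdir -p pics; python3 - <<'E'
from bench import *
import cv2
for n in("top","side"):
    cv2.imwrite(f"pics/{n}1.png",cv2.cvtColor(read_camera(n),cv2.COLOR_RGB2BGR))
    print(n,calibration(n))
o=get_obs();print(o["time"],o["tool_pos"],o["tool_rot"],o["wrist_force"],o["width"])
E
```

```text
top {'K': array([[382.56926526,   0.        , 318.26089443],
       [  0.        , 382.56926526, 189.90728697],
       [  0.        ,   0.        ,   1.        ]]), 'rvec': array([ 2.14677428, -2.10905568,  0.21206592]), 'tvec': array([-118.58077168,  529.61151088,  805.32173371])}
side {'K': array([[360.90204468,   0.        , 319.90998313],
       [  0.        , 360.90204468, 197.33352678],
       [  0.        ,   0.        ,   1.        ]]), 'rvec': array([ 2.21317602, -0.34388314,  0.13979353]), 'tvec': array([-567.3491647 ,   86.50785111,  860.18994687])}
0.1 [221.62588634 583.8716727  243.97038727] [[-9.34904151e-01  3.54899934e-01 -5.15713584e-04]
 [ 3.54900308e-01  9.34903222e-01 -1.31797717e-03]
 [ 1.43922814e-05 -1.41520923e-03 -9.99998998e-01]] [-1.27571772 -0.11614104  0.07816036] 88.38693740330824
```

View pics/top1.png

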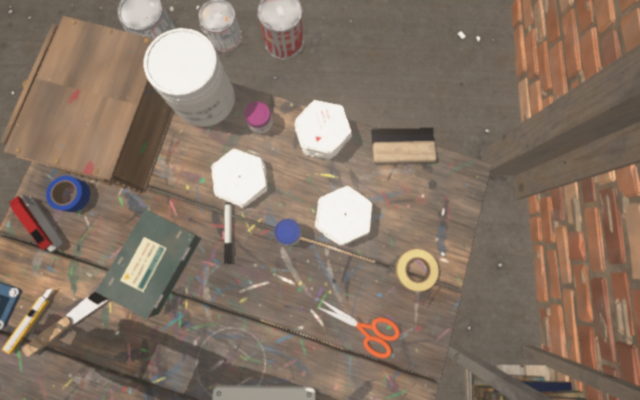

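View pics/side1.png

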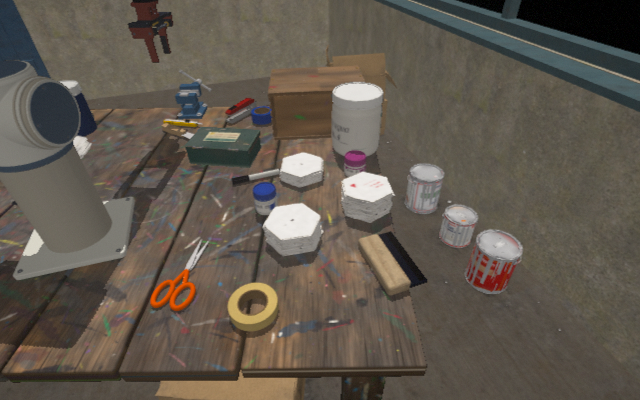

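The top view shows three white hexagons: A (240,178), B (323,129) and C (344,215). In the side view they are A (302,169), B (367,193) and C (293,230). I'll enlarge both to compare heights.

```bash
python3 - <<'E'
import cv2
s=cv2.imread("pics/side1.png")[140:260,230:410]; cv2.imwrite("pics/sc.png",cv2.resize(s,None,fx=4.4,fy=4.4,interpolation=cv2.INTER_CUBIC))
s=cv2.imread("pics/top1.png")[90:255,200:390]; cv2.imwrite("pics/tc.png",cv2.resize(s,None,fx=3.6,fy=3.6,interpolation=cv2.INTER_CUBIC))
E
```

```text
(no output)
```

View pics/sc.png

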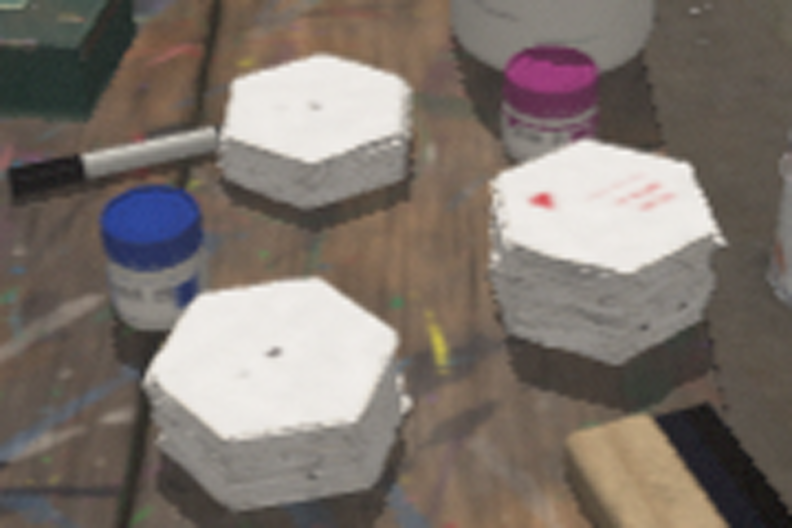

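View pics/tc.png

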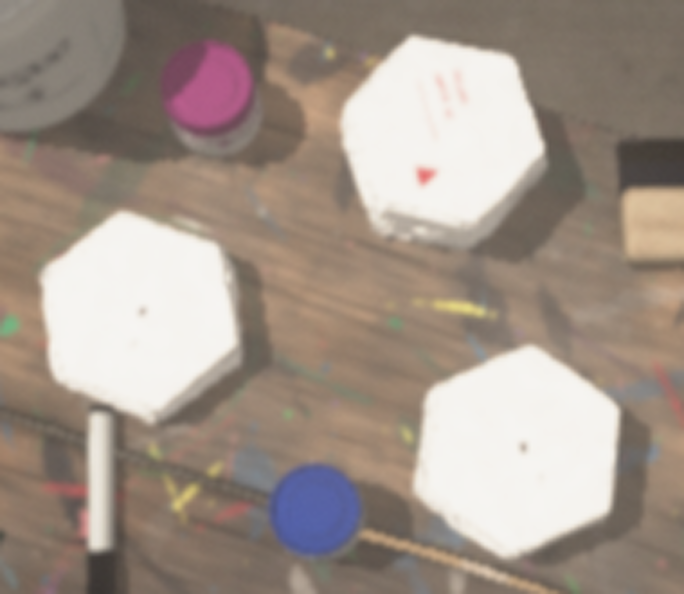

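The enlarged crops show centre marks on A (side crop 316,106; top crop 142,311) and C (side 274,352; top 523,447). B's centre comes from opposite corners: side about (603,207), top about (444,140). I'll triangulate the heights and check them with the vertical front edges in the side crop: A 312,162→310,209; B 627,272→620,362; C 222,440→237,510.

```bash
cat > h.py <<'E'
from bench import *
import cv2, numpy as np
C={n:calibration(n) for n in("top","side")}
def R(n): return cv2.Rodrigues(C[n]["rvec"])[0]
def P(n): return C[n]["K"]@np.c_[R(n),C[n]["tvec"]]
def hit(n,uv,z):
    d=R(n).T@np.linalg.solve(C[n]["K"],[*uv,1.]); c=-R(n).T@C[n]["tvec"]
    return c+d*(z-c[2])/d[2]
def tri(t,s):
    X=cv2.triangulatePoints(P("top"),P("side"),np.array(t,float).reshape(2,1),np.array(s,float).reshape(2,1))
    return (X[:3]/X[3]).ravel()
S=lambda p:np.array([230,140])+(np.array(p)+.5)/4.4-.5
T=lambda p:np.array([200,90])+(np.array(p)+.5)/3.6-.5
E
python3 - <<'E'
from h import *
np.set_printoptions(precision=1,suppress=True)
for k,s,t,a,b in(("A",(316,106),(142,311),(312,162),(310,209)),("B",(603,207),(444,140),(627,272),(620,362)),("C",(274,352),(523,447),(222,440),(237,510))):
    s,t,a,b=S(s),T(t),S(a),S(b)
    g=hit("side",b,0)
    hs=np.arange(20,90.); pr=[cv2.projectPoints(np.array([[g[0],g[1],h]]),C["side"]["rvec"],C["side"]["tvec"],C["side"]["K"],None)[0].ravel() for h in hs]
    print(k,tri(t,s),"edge h",hs[np.argmin(np.linalg.norm(np.array(pr)-a,axis=1))],[hit("top",t,z) for z in(39,55,67)])
E
```

```text
A [562.8  72.2  36.1] edge h 35.0 [array([562.6,  71.6,  39. ]), array([559. ,  68.3,  55. ]), array([556.3,  65.9,  67. ])]
B [ 675.2 -117.9   60.7] edge h 63.0 [array([ 680.2, -117.9,   39. ]), array([ 674.4, -117.6,   55. ]), array([ 670. , -117.3,   67. ])]
C [ 478.1 -168.8   53.1] edge h 49.0 [array([ 480.4, -170. ,   39. ]), array([ 478.4, -168.7,   55. ]), array([ 476.8, -167.7,   67. ])]
```

```bash
python3 - <<'E'
from h import *
np.set_printoptions(precision=0,suppress=True)
print("jar",hit("top",(183,61),185),hit("top",(146,61),185),hit("side",(357,92),185),"chest",[hit("side",p,100) for p in((272,96),(363,93))],hit("side",(275,136),0),"potfar",hit("top",(258,113),58))
o=get_obs();Rm=o["tool_rot"]
for n,p,h in(("B",(672,-117,67),67),("A",(562,71,39),39)):
    d=np.array(p)-o["tool_pos"]; d[2]=0; print(n,(Rm.T@d))
print("A->: from B",Rm.T@np.array([562-672,71+117,0]),"yaw",np.arctan2(Rm[1,1],Rm[0,1]).round(2))
E
```

```text
jar [763. 167. 185.] [761. 240. 185.] [758. 160. 185.] chest [array([553., 421., 100.]), array([856., 340., 100.])] [534. 323.   0.] potfar [708.  32.  58.]
B [-670. -495.    1.]
A [-500. -359.    1.]
A->: from B [170. 137.  -0.] yaw 1.21
```

```bash
python3 -m inch '[{"ax":0,"ay":0,"az":0,"x":-0.016,"y":-0.012,"z":0,"gripper":0},{"ax":0,"ay":0,"az":0,"x":-0.048,"y":-0.036,"z":0,"gripper":0},{"ax":0,"ay":0,"az":0,"x":-0.08,"y":-0.059,"z":0,"gripper":0},{"ax":0,"ay":0,"az":0,"x":-0.112,"y":-0.083,"z":0,"gripper":0},{"ax":0,"ay":0,"az":0,"x":-0.144,"y":-0.106,"z":0,"gripper":0}]' 10
python3 -m inch '[{"ax":0,"ay":0,"az":0,"x":-0.036,"y":-0.027,"z":0,"gripper":0},{"ax":0,"ay":0,"az":0,"x":-0.072,"y":-0.053,"z":0,"gripper":0},{"ax":0,"ay":0,"az":0,"x":-0.108,"y":-0.08,"z":0,"gripper":0},{"ax":0,"ay":0,"az":0,"x":-0.144,"y":-0.107,"z":0,"gripper":0},{"ax":0,"ay":0,"az":0,"x":-0.18,"y":-0.133,"z":0,"gripper":0}]'
python3 -m inch '[{"ax":0,"ay":0,"az":0,"x":-0.036,"y":-0.027,"z":0,"gripper":0},{"ax":0,"ay":0,"az":0,"x":-0.072,"y":-0.053,"z":0,"gripper":0},{"ax":0,"ay":0,"az":0,"x":-0.108,"y":-0.08,"z":0,"gripper":0},{"ax":0,"ay":0,"az":0,"x":-0.144,"y":-0.107,"z":0,"gripper":0},{"ax":0,"ay":0,"az":0,"x":-0.18,"y":-0.133,"z":0,"gripper":0}]'
python3 -m inch '[{"ax":0,"ay":0,"az":0,"x":-0.036,"y":-0.027,"z":0,"gripper":0},{"ax":0,"ay":0,"az":0,"x":-0.072,"y":-0.053,"z":0,"gripper":0},{"ax":0,"ay":0,"az":0,"x":-0.108,"y":-0.08,"z":0,"gripper":0},{"ax":0,"ay":0,"az":0,"x":-0.144,"y":-0.107,"z":0,"gripper":0},{"ax":0,"ay":0,"az":0,"x":-0.166,"y":-0.123,"z":0,"gripper":0}]'
```

```text
time: 0.6
tool_pos: [319.4, 431.5, 244.4]
tool_rot: [[-0.935, 0.355, -0.0], [0.355, 0.935, -0.001], [-0.0, -0.001, -1.0]]
wrist_force: [0.3, 0.3, 0.8]
width: 51.3
finger_force: 0.0
time: 1.1
tool_pos: [440.1, 243.1, 244.6]
tool_rot: [[-0.935, 0.355, -0.0], [0.355, 0.935, -0.0], [0.0, -0.0, -1.0]]
wrist_force: [0.6, 0.7, 0.8]
width: 11.7
finger_force: 0.0
time: 1.6
tool_pos: [560.9, 54.9, 244.6]
tool_rot: [[-0.935, 0.355, -0.001], [0.355, 0.935, -0.0], [0.0, -0.0, -1.0]]
wrist_force: [0.2, 1.0, 0.2]
width: 0.2
finger_force: 0.0
time: 2.1
tool_pos: [672.8, -120.1, 244.4]
tool_rot: [[-0.934, 0.357, -0.0], [0.357, 0.934, -0.001], [-0.0, -0.001, -1.0]]
wrist_force: [0.3, 0.6, 0.3]
width: 0.4
finger_force: 0.0
```

```bash
python3 -m inch '[{"ax":0,"ay":0,"az":0,"x":0,"y":0,"z":0.025,"gripper":0},{"ax":0,"ay":0,"az":0,"x":0,"y":0,"z":0.06,"gripper":0},{"ax":0,"ay":0,"az":0,"x":0,"y":0,"z":0.095,"gripper":0},{"ax":0,"ay":0,"az":0,"x":0,"y":0,"z":0.12,"gripper":0},{"ax":0,"ay":0,"az":0,"x":0,"y":0,"z":0.135,"gripper":0}]'
python3 - <<'E'
from bench import *
import cv2
for n in("side",):
    s=read_camera(n)[90:260,230:430]
    cv2.imwrite("pics/s2.png",cv2.cvtColor(cv2.resize(s,None,fx=3.5,fy=3.5),cv2.COLOR_RGB2BGR))
print(get_obs()["tool_pos"],get_obs()["wrist_force"])
E
```

```text
time: 2.6
tool_pos: [670.3, -116.8, 107.0]
tool_rot: [[-0.935, 0.355, -0.004], [0.355, 0.935, 0.001], [0.004, -0.001, -1.0]]
wrist_force: [0.6, 0.2, 1.7]
width: 0.6
finger_force: 0.0
[ 669.74546252 -116.56135741  105.51240613] [-1.53738486  0.00245005 -1.44494574]
```

View pics/s2.png

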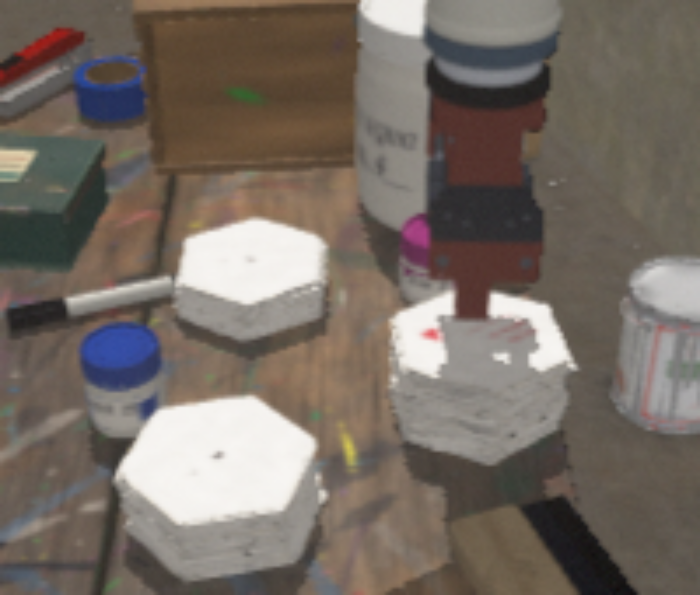

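The closed fingers hover over the middle of B, with the tips at about (470,318) in the crop, roughly 17 mm above the top card. I'll go down slowly from here.

```bash
python3 -m inch '[{"ax":0,"ay":0,"az":0,"x":0,"y":0,"z":0.002,"gripper":0},{"ax":0,"ay":0,"az":0,"x":0,"y":0,"z":0.004,"gripper":0},{"ax":0,"ay":0,"az":0,"x":0,"y":0,"z":0.006,"gripper":0},{"ax":0,"ay":0,"az":0,"x":0,"y":0,"z":0.008,"gripper":0},{"ax":0,"ay":0,"az":0,"x":0,"y":0,"z":0.01,"gripper":0}]'
python3 -m inch '[{"ax":0,"ay":0,"az":0,"x":0,"y":0,"z":0,"gripper":0},{"ax":0,"ay":0,"az":0,"x":0,"y":0,"z":0.0,"gripper":0},{"ax":0,"ay":0,"az":0,"x":0,"y":0,"z":0.0,"gripper":0},{"ax":0,"ay":0,"az":0,"x":0,"y":0,"z":0.001,"gripper":0},{"ax":0,"ay":0,"az":0,"x":0,"y":0,"z":0.002,"gripper":0}]'
```

```text
time: 3.15
tool_pos: [672.9, -116.3, 100.3]
tool_rot: [[-0.935, 0.355, 0.001], [0.355, 0.935, -0.0], [-0.001, 0.0, -1.0]]
wrist_force: [-1.1, -0.2, 0.2]
width: 0.6
finger_force: 0.0
time: 3.65
tool_pos: [672.5, -116.2, 97.7]
tool_rot: [[-0.935, 0.355, 0.0], [0.355, 0.935, -0.0], [-0.0, -0.0, -1.0]]
wrist_force: [0.5, 0.6, 1.1]
width: 0.5
finger_force: 0.0
```

Commanded height is about 97.7 mm, with contact expected at about 89. I'll use 1 mm steps.

```bash
python3 -m inch '[{"ax":0,"ay":0,"az":0,"x":0,"y":0,"z":0.001,"gripper":0},{"ax":0,"ay":0,"az":0,"x":0,"y":0,"z":0.002,"gripper":0},{"ax":0,"ay":0,"az":0,"x":0,"y":0,"z":0.003,"gripper":0},{"ax":0,"ay":0,"az":0,"x":0,"y":0,"z":0.004,"gripper":0},{"ax":0,"ay":0,"az":0,"x":0,"y":0,"z":0.005,"gripper":0}]'
python3 -m inch '[{"ax":0,"ay":0,"az":0,"x":0,"y":0,"z":0.0005,"gripper":0},{"ax":0,"ay":0,"az":0,"x":0,"y":0,"z":0.001,"gripper":0},{"ax":0,"ay":0,"az":0,"x":0,"y":0,"z":0.0015,"gripper":0},{"ax":0,"ay":0,"az":0,"x":0,"y":0,"z":0.002,"gripper":0},{"ax":0,"ay":0,"az":0,"x":0,"y":0,"z":0.0025,"gripper":0}]'
```

```text
time: 4.15
tool_pos: [672.5, -116.2, 92.6]
tool_rot: [[-0.935, 0.355, -0.0], [0.355, 0.935, -0.0], [0.0, -0.0, -1.0]]
wrist_force: [-0.6, -0.6, -0.8]
width: 0.5
finger_force: 0.0
time: 4.65
tool_pos: [672.5, -116.2, 90.2]
tool_rot: [[-0.935, 0.355, 0.0], [0.355, 0.935, -0.0], [-0.0, 0.0, -1.0]]
wrist_force: [-0.8, -0.6, 0.0]
width: 0.6
finger_force: 0.0
```

```bash
python3 -m inch '[{"ax":0,"ay":0,"az":0,"x":0,"y":0,"z":0.0003,"gripper":0},{"ax":0,"ay":0,"az":0,"x":0,"y":0,"z":0.0006,"gripper":0},{"ax":0,"ay":0,"az":0,"x":0,"y":0,"z":0.0009,"gripper":0},{"ax":0,"ay":0,"az":0,"x":0,"y":0,"z":0.0012,"gripper":0},{"ax":0,"ay":0,"az":0,"x":0,"y":0,"z":0.0015,"gripper":0}]'
```

```text
time: 5.15
tool_pos: [672.5, -116.2, 88.7]
tool_rot: [[-0.935, 0.355, -0.0], [0.355, 0.935, -0.0], [0.0, -0.0, -1.0]]
wrist_force: [0.0, 0.4, 0.7]
width: 0.1
finger_force: 0.0
```

```bash
python3 -m inch '[{"ax":0,"ay":0,"az":0,"x":0,"y":0,"z":0.0002,"gripper":0},{"ax":0,"ay":0,"az":0,"x":0,"y":0,"z":0.0004,"gripper":0},{"ax":0,"ay":0,"az":0,"x":0,"y":0,"z":0.0006,"gripper":0},{"ax":0,"ay":0,"az":0,"x":0,"y":0,"z":0.0008,"gripper":0},{"ax":0,"ay":0,"az":0,"x":0,"y":0,"z":0.001,"gripper":0}]'
```

```text
time: 5.65
tool_pos: [672.6, -116.2, 88.2]
tool_rot: [[-0.935, 0.355, 0.0], [0.355, 0.935, -0.0], [-0.0, -0.0, -1.0]]
wrist_force: [-2.6, -0.5, 6.2]
width: 0.8
finger_force: 3.2
```

Contact at 6 N. I'll hold for a second.

```bash
for i in 1 2; do python3 -m inch '[{"ax":0,"ay":0,"az":0,"x":0,"y":0,"z":0,"gripper":0},{"ax":0,"ay":0,"az":0,"x":0,"y":0,"z":0,"gripper":0},{"ax":0,"ay":0,"az":0,"x":0,"y":0,"z":0,"gripper":0},{"ax":0,"ay":0,"az":0,"x":0,"y":0,"z":0,"gripper":0},{"ax":0,"ay":0,"az":0,"x":0,"y":0,"z":0,"gripper":0}]' | grep -E "time|pos|force"; done
```

```text
time: 6.15
tool_pos: [672.5, -116.2, 88.2]
wrist_force: [-2.1, 0.1, 5.4]
finger_force: 2.6
time: 6.65
tool_pos: [672.5, -116.2, 88.2]
wrist_force: [-3.1, 0.8, 4.8]
finger_force: 2.6
```

```bash
python3 -m inch '[{"ax":0,"ay":0,"az":0,"x":0,"y":0,"z":-0.008,"gripper":0},{"ax":0,"ay":0,"az":0,"x":0,"y":0,"z":-0.025,"gripper":0},{"ax":0,"ay":0,"az":0,"x":0,"y":0,"z":-0.05,"gripper":0},{"ax":0,"ay":0,"az":0,"x":0,"y":0,"z":-0.07,"gripper":0},{"ax":0,"ay":0,"az":0,"x":0,"y":0,"z":-0.08,"gripper":0}]'|grep -E "pos|force"
python3 -m inch '[{"ax":0,"ay":0,"az":0,"x":0.017,"y":0.0135,"z":0,"gripper":0},{"ax":0,"ay":0,"az":0,"x":0.046,"y":0.037,"z":0,"gripper":0},{"ax":0,"ay":0,"az":0,"x":0.08,"y":0.064,"z":0,"gripper":0},{"ax":0,"ay":0,"az":0,"x":0.114,"y":0.091,"z":0,"gripper":0},{"ax":0,"ay":0,"az":0,"x":0.14,"y":0.112,"z":0,"gripper":0}]'|grep -E "pos|force"
python3 -m inch '[{"ax":0,"ay":0,"az":0,"x":0.02,"y":0.016,"z":0,"gripper":0},{"ax":0,"ay":0,"az":0,"x":0.03,"y":0.024,"z":0,"gripper":0},{"ax":0,"ay":0,"az":0,"x":0.03,"y":0.024,"z":0.02,"gripper":0},{"ax":0,"ay":0,"az":0,"x":0.03,"y":0.024,"z":0.04,"gripper":0},{"ax":0,"ay":0,"az":0,"x":0.03,"y":0.024,"z":0.055,"gripper":0}]'|grep -E "pos|force"
python3 - <<'E'
from bench import *
import cv2
s=read_camera("side")[90:260,230:430]
cv2.imwrite("pics/s3.png",cv2.cvtColor(cv2.resize(s,None,fx=3.5,fy=3.5),cv2.COLOR_RGB2BGR))
E
```

```text
tool_pos: [673.9, -116.5, 171.0]
wrist_force: [0.0, -1.0, -0.5]
finger_force: 0.0
tool_pos: [579.8, 39.7, 168.0]
wrist_force: [-0.2, 0.5, 0.7]
finger_force: 0.0
tool_pos: [562.0, 71.0, 111.9]
wrist_force: [0.8, 0.3, 0.7]
finger_force: 0.0
```

View pics/s3.png

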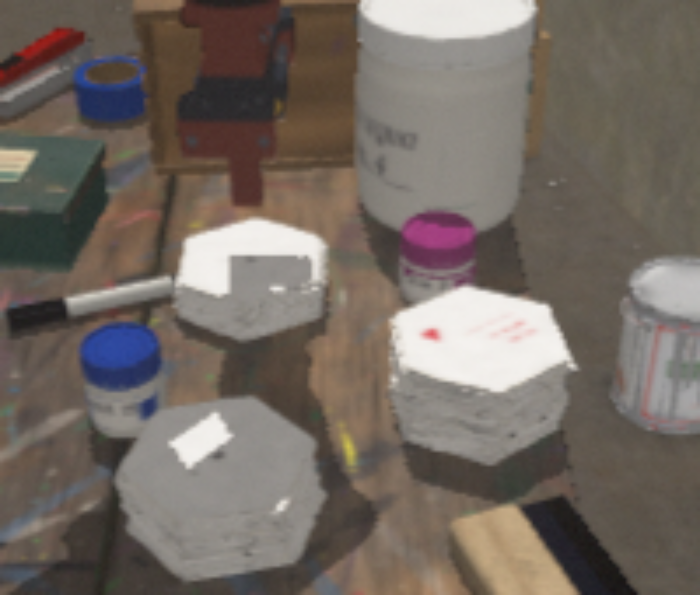

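The fingers are above pile A, with the tips at (247,204) and the pile's middle at (250,260). Pile B has not moved from its earlier place. Contact is expected at a TCP height of about 60.5, and it is now at 112.

```bash
python3 -m inch '[{"ax":0,"ay":0,"az":0,"x":0,"y":0,"z":0.01,"gripper":0},{"ax":0,"ay":0,"az":0,"x":0,"y":0,"z":0.02,"gripper":0},{"ax":0,"ay":0,"az":0,"x":0,"y":0,"z":0.03,"gripper":0},{"ax":0,"ay":0,"az":0,"x":0,"y":0,"z":0.037,"gripper":0},{"ax":0,"ay":0,"az":0,"x":0,"y":0,"z":0.04,"gripper":0}]'|grep -E "pos|force"
python3 -m inch '[{"ax":0,"ay":0,"az":0,"x":0,"y":0,"z":0.001,"gripper":0},{"ax":0,"ay":0,"az":0,"x":0,"y":0,"z":0.002,"gripper":0},{"ax":0,"ay":0,"az":0,"x":0,"y":0,"z":0.003,"gripper":0},{"ax":0,"ay":0,"az":0,"x":0,"y":0,"z":0.004,"gripper":0},{"ax":0,"ay":0,"az":0,"x":0,"y":0,"z":0.005,"gripper":0}]'|grep -E "time|pos|force"
```

```text
tool_pos: [561.5, 71.2, 71.9]
wrist_force: [0.1, 0.1, 0.1]
finger_force: 0.0
time: 9.2
tool_pos: [562.0, 71.3, 67.8]
wrist_force: [-0.9, 0.3, -0.4]
finger_force: 0.0
```

```bash
python3 -m inch '[{"ax":0,"ay":0,"az":0,"x":0,"y":0,"z":0.001,"gripper":0},{"ax":0,"ay":0,"az":0,"x":0,"y":0,"z":0.002,"gripper":0},{"ax":0,"ay":0,"az":0,"x":0,"y":0,"z":0.003,"gripper":0},{"ax":0,"ay":0,"az":0,"x":0,"y":0,"z":0.004,"gripper":0},{"ax":0,"ay":0,"az":0,"x":0,"y":0,"z":0.005,"gripper":0}]'|grep -E "time|pos|force"
python3 -m inch '[{"ax":0,"ay":0,"az":0,"x":0,"y":0,"z":0.0003,"gripper":0},{"ax":0,"ay":0,"az":0,"x":0,"y":0,"z":0.0006,"gripper":0},{"ax":0,"ay":0,"az":0,"x":0,"y":0,"z":0.0009,"gripper":0},{"ax":0,"ay":0,"az":0,"x":0,"y":0,"z":0.0012,"gripper":0},{"ax":0,"ay":0,"az":0,"x":0,"y":0,"z":0.0015,"gripper":0}]'|grep -E "time|pos|force"
```

```text
time: 9.7
tool_pos: [561.8, 71.2, 62.6]
wrist_force: [0.1, -0.8, -0.5]
finger_force: 0.0
time: 10.2
tool_pos: [561.8, 71.2, 61.2]
wrist_force: [-0.6, 0.2, -0.6]
finger_force: 0.0
```

```bash
python3 -m inch '[{"ax":0,"ay":0,"az":0,"x":0,"y":0,"z":0.0002,"gripper":0},{"ax":0,"ay":0,"az":0,"x":0,"y":0,"z":0.0004,"gripper":0},{"ax":0,"ay":0,"az":0,"x":0,"y":0,"z":0.0006,"gripper":0},{"ax":0,"ay":0,"az":0,"x":0,"y":0,"z":0.0008,"gripper":0},{"ax":0,"ay":0,"az":0,"x":0,"y":0,"z":0.001,"gripper":0}]'|grep -E "time|pos|force"
```

```text
time: 10.7
tool_pos: [561.8, 71.2, 60.1]
wrist_force: [-0.0, -0.6, -0.1]
finger_force: 0.0
```

```bash
python3 -m inch '[{"ax":0,"ay":0,"az":0,"x":0,"y":0,"z":0.0002,"gripper":0},{"ax":0,"ay":0,"az":0,"x":0,"y":0,"z":0.0004,"gripper":0},{"ax":0,"ay":0,"az":0,"x":0,"y":0,"z":0.0006,"gripper":0},{"ax":0,"ay":0,"az":0,"x":0,"y":0,"z":0.0006,"gripper":0},{"ax":0,"ay":0,"az":0,"x":0,"y":0,"z":0.0006,"gripper":0}]'|grep -E "time|pos|force"
```

```text
time: 11.2
tool_pos: [561.9, 71.2, 60.0]
wrist_force: [-2.4, 0.3, 6.5]
finger_force: 3.0
```

Contact at 6.5 N. I'll hold for a second, then draw the hand up.

```bash
for i in 1 2; do python3 -m inch '[{"ax":0,"ay":0,"az":0,"x":0,"y":0,"z":0,"gripper":0},{"ax":0,"ay":0,"az":0,"x":0,"y":0,"z":0,"gripper":0},{"ax":0,"ay":0,"az":0,"x":0,"y":0,"z":0,"gripper":0},{"ax":0,"ay":0,"az":0,"x":0,"y":0,"z":0,"gripper":0},{"ax":0,"ay":0,"az":0,"x":0,"y":0,"z":0,"gripper":0}]' | grep -E "time|pos|force"; done
python3 -m inch '[{"ax":0,"ay":0,"az":0,"x":0,"y":0,"z":-0.008,"gripper":0},{"ax":0,"ay":0,"az":0,"x":0,"y":0,"z":-0.025,"gripper":0},{"ax":0,"ay":0,"az":0,"x":0,"y":0,"z":-0.055,"gripper":0},{"ax":0,"ay":0,"az":0,"x":0,"y":0,"z":-0.085,"gripper":0},{"ax":0,"ay":0,"az":0,"x":0,"y":0,"z":-0.115,"gripper":0}]'|grep -E "pos|force"
python3 -m inch '[{"ax":0,"ay":0,"az":0,"x":0,"y":0,"z":-0.03,"gripper":0},{"ax":0,"ay":0,"az":0,"x":0,"y":0,"z":-0.055,"gripper":0},{"ax":0,"ay":0,"az":0,"x":0,"y":0,"z":-0.07,"gripper":0},{"ax":0,"ay":0,"az":0,"x":0,"y":0,"z":-0.075,"gripper":0},{"ax":0,"ay":0,"az":0,"x":0,"y":0,"z":-0.075,"gripper":0}]'|grep -E "pos|force"
python3 - <<'E'
from bench import *
import cv2
s=read_camera("side")[90:260,230:430]
cv2.imwrite("pics/s4.png",cv2.cvtColor(cv2.resize(s,None,fx=3.5,fy=3.5),cv2.COLOR_RGB2BGR))
E
```

```text
time: 11.7
tool_pos: [561.8, 71.2, 60.0]
wrist_force: [-1.9, -0.3, 5.8]
finger_force: 3.0
time: 12.2
tool_pos: [561.9, 71.2, 60.0]
wrist_force: [-2.3, -0.6, 5.8]
finger_force: 3.0
tool_pos: [561.6, 71.2, 175.9]
wrist_force: [0.4, -0.3, -0.2]
finger_force: 0.0
tool_pos: [562.0, 71.3, 250.3]
wrist_force: [-0.4, -0.2, -0.3]
finger_force: 0.0
```

View pics/s4.png

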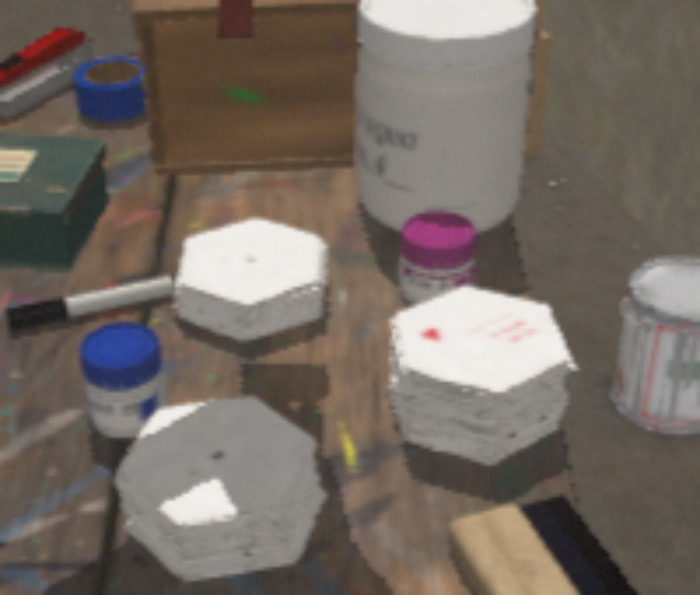

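The piles are where they were (A's mark at (250,260), B's red mark at (430,334), C's mark at (217,456)), and the hand is well up.

```bash
python3 -c "from bench import *; print(sign_off())"
```

```text
the job is handed in; nothing more can be done
None
```

I touched the thickest pile, then the thinnest, in the middle for over a second each at about 6 N; the pictures show no pile moved, the hand finished about 190 mm up, and the job is handed in (no verdict was returned).

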